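Re-pin the length stop of the mitre-box station

TASK

Pull the T-handled quick-release pin up out of its park hole, slide the length stop along its rail to the index hole nearest the mitre box, and push the pin back down through the stop into that hole until it has snapped in and its shoulder sits on the stop. Feel for the hole and never force the pin. Leave the solvent bottle, the sanding block and the red screwdriver where they are.

Things in the scene. Friction and masses are not known exactly. Their poses are not given: they have to be found in the camera images.
- station: Fixed mitre-box station on an L-shaped plywood board, 170 x 510 x 15 mm over all. Origin: underside of the board, near its middle, on the bench; z up, +y along the rail to the wooden mitre box (y 105 to 235 mm, 76 mm high), -x towards the robot. The aluminium channel rail runs along y at x = +40 mm, y -245 to 85 mm, walls 53 mm above the bench.
- park_hole (a point): Mouth of the park hole, fixed in the rail's channel. Beyond it towards the mitre box, level with it, lies the flat index strip (10 mm thick, open below; three 13.5 mm holes 50 mm apart). The strip is re-set for each job: its hole nearest the mitre box is anywhere from 150 to 190 mm along +y from here; the stop covers it when there: feel for it. The strip is smooth 40 mm either side.
- stop_bore (a point): Mouth of the bore in the square boss on top of the length stop, 81 mm above the bench; axes as the station's. The stop is a dark carriage 70 x 64 mm astride the rail, with an arm and paddle on its -x side. Bore 13.5 mm wide, 24 mm deep, vertical; below it a 6 mm gap, then the park plate or strip (same height, 10 mm thick).
- carriage (a joint): Slide of the length stop along the rail, m: 0 at the park hole (start), growing towards the mitre box (station +y), end of travel 0.235. Friction about 1.5 N; it stays where it is left.
- pin: Loose steel detent pin with a black T-grip, 0.13 kg, home in the stop and park hole at the start. Origin: underside of its shoulder, which rests on the boss when home; z up the pin. Shank 12 mm thick, 52 mm long. Two spring balls stand out 2.5 mm from it 43 mm below the origin and snap out under the plate when home. About 13 N pulls it out, 10 N snaps it in; in a bore the balls drag with 1 to 3 N.
- pin_grip (a point): Middle of the pin's T-grip, 31 mm above the shoulder: a bar 14 mm wide (pin's x), 50 mm long (pin's y), 22 mm high, on a 13 mm neck; below it a 21 mm collar, 4 mm high, on the shoulder. Take it from above across the 14 mm.
- pin_tip (a point): End of the pin's shank, 52 mm below the shoulder, chamfered 1.4 mm. With the pin raised 23 mm or more the tip is clear of the strip; up to 45 mm it still stands in the stop's bore, so that stop and pin can be slid along together.
- solvent_bottle: Upright bottle with a red cap, 70 mm wide, 235 mm high, behind the station; origin at the centre of its underside. Leave it.
- sanding_block: Sanding block 62 x 112 x 32 mm lying behind the rail; origin at the centre of its underside. Leave it.
- screwdriver_c: Red-handled screwdriver 28 x 208 x 30 mm lying in front of the station; origin at the centre of its underside. Leave it.
There are look-alikes about, which are no part of the job. Leave any purple or yellow look-alike of the pin alone.

How it is judged:
On the way, in this order (a step that is already met when the one before it is completed fails the run):
1. the pin has been drawn up at least 18 mm against its detent (z of pin in the frame of stop_bore above 0.018 m), for 0.1 s.
2. the stop stands at the last hole with the pin not yet in (shoulder still over 8 mm above the stop) (value of joint carriage between 0.146 and 0.194 m and z of pin in the frame of stop_bore above 0.008 m), for 0.1 s.
At the end, for the whole second after the job is handed in: The stop stands at the index hole nearest the mitre box (146 to 194 mm from parked), the pin upright in it within 3 mm of the bore's axis, its shoulder within 2 mm of the stop's top, all at rest and let go; the three loose things within 30 mm of where they were (value of joint carriage between 0.146 and 0.194 m and z of pin in the frame of stop_bore below 0.002 m and horizontal distance between pin and stop_bore below 0.003 m and angle between pin's own z axis and vertical below 0.07 rad and linear speed of pin below 0.01 m/s and velocity of joint carriage below 0.005 m/s and distance of each of solvent_bottle, sanding_block, screwdriver_c from where it was at the start of the episode below 0.03 m); the robot touches nothing.
It fails at once if the pin is forced: it bears on the station, the stop or the strip with more than 40 N (contact force between pin and station above 40 N or contact force between pin and strip above 40 N).
It fails at once if the solvent bottle, the sanding block or the screwdriver is moved by more than 30 mm (distance of any of solvent_bottle, sanding_block, screwdriver_c from where it was at the start of the episode above 0.03 m).
It also fails if it takes over 58 s, if anything falls off the work surface, if the arm or the gripper's body presses on something with over 40 N, if the wrist force passes 120 N, or if a joint passes its speed limit or range.

ROBOT

A 7-joint arm with a two-finger parallel gripper is mounted at the origin on a cart in front of the work surface, level with it; the furniture and walls round the work are solid. World frame = base frame: x ahead of the robot, y to its left, z up, the work surface at z = 0. Lengths are in m, angles in rad, forces in N, time in s.
With the tool pointing down it reaches from about 0.425 to 0.875 m from the base axis. Payload 4.7 kg.
Tool frame: the origin (TCP) lies midway between the tips of the shut fingers; the grasp point (between the pads) lies 19 mm behind it (env.tcp_to_grasp is the distance from the TCP to the grasp point, in m); z points along the fingers, y is the line along which they close (so a half turn about z gives the same grasp; the last joint's range is limited). The gripper opens to 85 mm and grips with 20 to 120 N. Pads are 22 mm wide; open, the fingers measure 114 mm over their backs; the gripper's body (76 mm by 85 mm) begins 54 mm behind the grasp point. The pads swing forward as they close: fully open they stand 13 mm farther back than shut.
Start: joints at [-1.315, 0.321, -0.07, 1.45, 0.023, 1.371, -0.057], TCP at [0.156, 0.631, 0.231] pointing down, gripper open.
Joint ranges: [-2.86, 2.86], [-0.3, 2.09], [-1.38, 1.24], [0.06, 2.45], [-1.56, 4.7], [0.09, 2.05], [-2.69, 2.69]. Speed limits (rad/s): [2.57, 2.57, 3.14, 3.14, 3.14, 3.14, 3.14].

INTERFACE

Orientations are given as a unit quaternion [w, x, y, z].
In Python, from cell import monitor, imaging, env gives the robot as it stands.
- The arm moves only by the shell command python3 -m creep 'ROWS' [FORCE]. ROWS is JSON, a list of rows, each an object with "rotation": the turn, a rotation vector about the tool's x, y, z in degrees, a list of three; "linear": the shift along the tool's x, y, z in mm, a list of three; "gripper": the closure in counts, from 0 (fully open) to 255 (shut). In form: [{"rotation": [rx, ry, rz], "linear": [dx, dy, dz], "gripper": gripper}, ...]. A call has 1 to 20 rows; each row shifts and turns the commanded pose from where the row before left it, along the tool's axes as they then stand; what a row does not reach is not made up. A row lasts 1/12 s, in which the tool goes at most 41.7 mm and 7.16 degrees, less where a joint would pass 70% of its speed; a pose out of reach is approached as far as the arm can. A call with a gripper value outside its range is refused whole. The fingers move at their own pace and stop on an object; FORCE is the grip in N (left out, the last holds). Time passes only in rows, so rows that do not move let the fingers close. It gives the time, the measured TCP pose, the force, the opening and the grip force at its end, in the units of the state.
- monitor.get_state(): the state, without advancing time (a new reading comes with each control period).
- imaging.camera(name): name is "scene" or "top" or "wrist"; returns the picture (400x640x3 uint8, blue, green, red); there is no depth.
- imaging.camera_model(name): a dict with "K" (3x3 intrinsics, pixels), "pose" (4x4, takes a point from camera to world coordinates). Camera axes: x right, y up, looking along -z (the intrinsics and any distortion apply to the point x, -y, -z); pixel columns grow to the right and rows downward; lengths in m; the calibration is good to about 2 mm. The wrist camera is an equidistant fisheye: a pixel r from the principal point sees the ray r / f radians off the axis. A picture is of the moment at which its call begins: read the wrist's pose just before it. camera_model takes no time and is no camera call; for the wrist camera it gives the pose at the moment of the call.
- env.finish_job(): hands the job in; it is judged then, once.
The state is a dict: "time": time; "joint_positions": joint angles; "joint_vel": joint speeds; "effort": joint torques, N m; "tool_pos": TCP position; "ee_rot": TCP orientation; "contact_force": force on the tool from outside, world axes, zero at the start; "moment": the same for the moment, N m; "grip_width": opening from 0.0 (shut) to 1.0 (fully open); "grasp_force": force on a finger pad.
Only numpy, scipy, OpenCV 4.12 (cv2) and the standard library are available. Lean on these libraries where they do the work, as an engineer would, in place of code of your own. Each camera call takes 0.05 s, during which the arm holds its last target. There are 200 camera calls.

## Working session

There is one attempt and no reset: what is moved stays moved. The work goes in short steps, Python scripts to look and compute and a shell command to move; the robot and the scene stay as the last step left them, time stands still between calls to the robot, and variables do not carry over. Pictures are saved under pics/ and viewed, at most 10 in all, crops included, and the job is handed in when it is done.

```bash
mkdir -p pics; python3 - <<'E'
from cell import monitor, imaging, env
import cv2,numpy as np
print(monitor.get_state())
for n in("scene","top"):
    im=imaging.camera(n); cv2.imwrite(f"pics/{n}0.png",im)
    m=imaging.camera_model(n); print(n,{k:np.round(np.array(v),4).tolist() for k,v in m.items() if not isinstance(v,str)})
print(env.tcp_to_grasp)
E
```

```text
{'time': 0.0, 'joint_positions': array([-1.31487057,  0.32182252, -0.0700748 ,  1.45170548,  0.02260521,
        1.3707869 , -0.05692572]), 'joint_vel': array([ 0.00041666,  0.00077847,  0.0011338 ,  0.00061903, -0.00084019,
        0.00016693, -0.00109633]), 'effort': array([-5.23776289e-04, -4.93564975e+01, -3.82642848e-01, -3.14342630e+01,
        1.29919132e-02,  1.11927063e-02,  1.47570873e-06]), 'tool_pos': array([0.15558369, 0.63054041, 0.23020843]), 'ee_rot': array([-6.30279763e-05,  1.20619830e-01,  9.92698303e-01, -9.65661629e-04]), 'contact_force': array([0.07094436, 0.17643387, 0.02187559]), 'moment': array([-0.04341834, -0.00408556, -0.01858566]), 'grasp_force': 0.0, 'grip_width': 1.000047668624262}
scene {'K': [[387.4827, 0.0, 318.0002], [0.0, 387.4827, 191.5444], [0.0, 0.0, 1.0]], 'pose': [[0.5263, 0.6216, -0.5802, 0.0992], [-0.8501, 0.3695, -0.3753, -0.5611], [-0.0189, 0.6907, 0.7229, 0.7107], [0.0, 0.0, 0.0, 1.0]]}
top {'K': [[436.0991, 0.0, 318.7567], [0.0, 436.0991, 197.1768], [0.0, 0.0, 1.0]], 'pose': [[-0.1538, 0.9664, -0.206, 0.3925], [-0.9881, -0.1511, 0.0289, -0.2458], [-0.0032, 0.208, 0.9781, 1.0737], [0.0, 0.0, 0.0, 1.0]]}
0.0187
```

View pics/scene0.png

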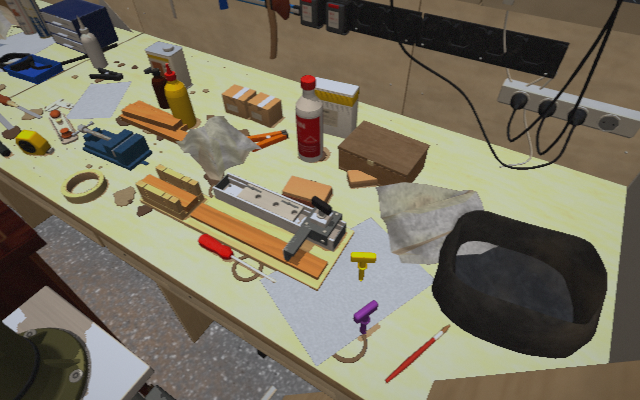

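View pics/top0.png

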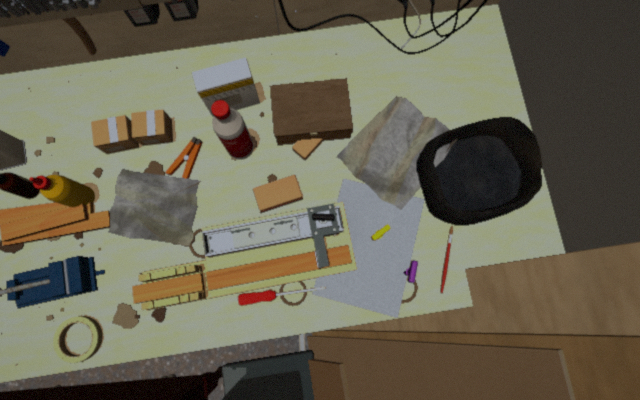

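The scene view shows the black T-grip at about (322,207). In the top view it is at about (321,216), and the rail runs left to the mitre box at about (165,285). I'll zoom in on both.

```bash
cat > h.py <<'E'
from cell import monitor, imaging, env
import cv2,numpy as np
def ray(n,uv):
    m=imaging.camera_model(n);K=np.array(m["K"]);P=np.array(m["pose"])
    d=np.array([(uv[0]-K[0,2])/K[0,0],-(uv[1]-K[1,2])/K[1,1],-1.]);return P[:3,3],P[:3,:3]@d
def onz(n,uv,z):
    o,d=ray(n,uv);return o+d*(z-o[2])/d[2]
def tri(a,b):
    (o,d),(p,e)=ray("scene",a),ray("top",b)
    s=np.linalg.lstsq(np.c_[d,-e],p-o,rcond=None)[0];x,y=o+d*s[0],p+e*s[1];return (x+y)/2,np.linalg.norm(x-y)
E
python3 - <<'E'
from h import *
a=cv2.imread("pics/scene0.png");b=cv2.imread("pics/top0.png")
c=cv2.resize(a[190:265,280:355],None,fx=5.3,fy=7,interpolation=2)
c=cv2.resize(a[185:260,275:350],(400,400),interpolation=cv2.INTER_CUBIC)
d=cv2.resize(b[195:275,295:375],(400,400),interpolation=cv2.INTER_CUBIC)
e=cv2.resize(b[190:290,195:355],(800,500)[:2],interpolation=cv2.INTER_CUBIC)
cv2.imwrite("pics/z1.png",np.hstack([c,d]))
for n,im,r in(("scene",a,(185,240,290,350)),("top",b,(200,240,300,345))):
    g=im[r[0]:r[1],r[2]:r[3]].max(2); m=(g<45).astype(np.uint8)
    k,l,s,ce=cv2.connectedComponentsWithStats(m)
    for i in range(1,k):
        if s[i,4]>12:
            p=np.argwhere(l==i)[:,::-1].astype(np.float32)+[r[2],r[0]]
            print(n,s[i],ce[i]+[r[2],r[0]],cv2.minAreaRect(p.astype(np.float32)))
E
```

```text
scene [ 22  12  20  18 186] [321.16666667 205.40322581] ((321.31207275390625, 205.26844787597656), (22.44695472717285, 9.093474388122559), 34.99202346801758)
scene [46 42  9 13 45] [340.82222222 233.86666667] ((341.26922607421875, 233.8461456298828), (3.60555100440979, 14.42220401763916), 33.690067291259766)
scene [ 15  45  22  10 111] [315.81081081 235.74774775] ((315.9024658203125, 234.8780517578125), (20.981992721557617, 8.61366081237793), 6.34019136428833)
top [ 12  13  23   8 130] [322.75384615 216.7       ] ((322.98614501953125, 216.74923706054688), (22.132537841796875, 6.489992618560791), 3.179830312728882)
```

View pics/z1.png

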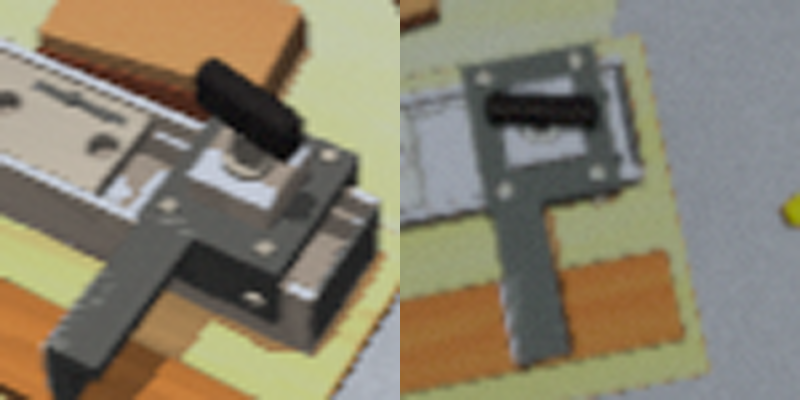

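The zoomed crops show the black bar on the boss, turned a few degrees from the rail. The strip's holes can be seen in the channel. Next I'll measure the grip pose, the rail direction and the strip holes.

```bash
python3 - <<'E'
from h import *
g,e=tri((321.2,205.3),(322.9,216.7));print("grip",g,e,onz("top",(322.9,216.7),.112),onz("scene",(321.2,205.3),.112))
def ax(n,c,L,t,z):
    t=np.radians(t);v=np.array([np.cos(t),np.sin(t)])*L/2
    d=onz(n,c+v,z)-onz(n,c-v,z);return np.degrees(np.arctan2(d[1],d[0])),np.linalg.norm(d)
print("bar",ax("top",np.array([322.9,216.7]),20,3.2,.112),ax("scene",np.array([321.2,205.3]),20,35,.112))
# stop screws in top view crop (x/5+295,y/5+195), height: carriage top unknown ~.06
S=[(484,78),(576,61),(598,172),(505,190)]
for z in(.06,.07):
    P=[onz("top",((x-400)/5+295,y/5+195),z)[:2] for x,y in S]
    print(z,np.mean(P,0),np.degrees(np.arctan2(*(P[0]-P[1])[::-1])),np.degrees(np.arctan2(*(P[3]-P[2])[::-1])),np.linalg.norm(P[0]-P[1]),np.linalg.norm(P[1]-P[2]))
b=cv2.imread("pics/top0.png");a=cv2.imread("pics/scene0.png")
x=cv2.resize(b[200:265,195:355],(800,325),interpolation=cv2.INTER_CUBIC)
y=cv2.resize(a[165:220,205:365],(800,275),interpolation=cv2.INTER_CUBIC)
cv2.imwrite("pics/z2.png",np.vstack([x,y]))
E
```

```text
grip [ 0.54963139 -0.27660004  0.11192221] 0.00015347095392154644 [ 0.54956743 -0.27653957  0.112     ] [ 0.54962999 -0.27668994  0.112     ]
bar (np.float64(-102.11887576193256), np.float64(0.04466372479049065)) (np.float64(-102.02677075123543), np.float64(0.046663171192766195))
0.06 [ 0.55023998 -0.27755073] 91.7564209411359 92.13785002440984 0.04424346012812683 0.05378553363510601
0.07 [ 0.54868375 -0.27723788] 91.75642094113586 92.13785002440991 0.0438070249971038 0.053254971686487955
```

View pics/z2.png

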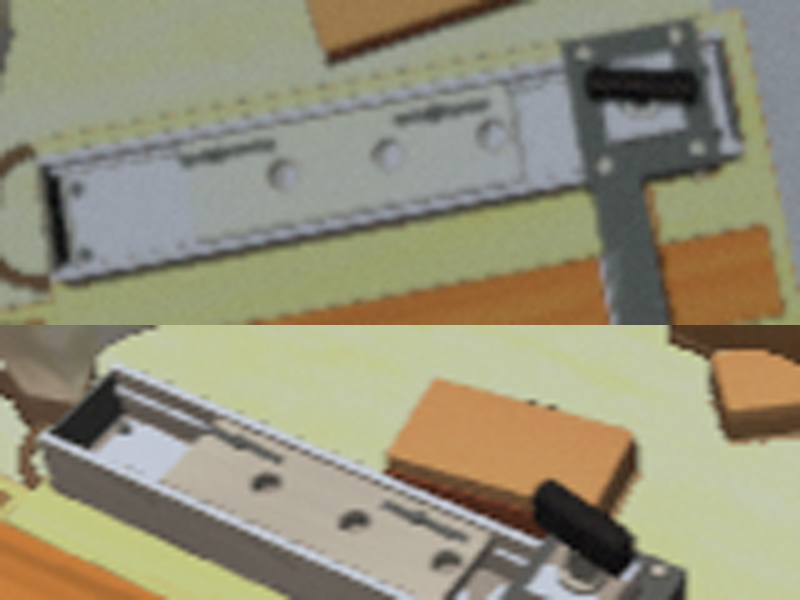

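The crops show the three strip holes. In the top view they are at about (251.6,234.6), (272.6,231) and (293.2,227). In the scene view they are at about (258.2,196.4), (275.6,204) and (294.2,211.8). I'll work out positions from these and start moving.

```bash
cat >> h.py <<'E'
from scipy.spatial.transform import Rotation as R
def goto(pos,yaw,rows=None):
    "remaining turn (tool frame, deg) and shift (tool frame now / after the turn, mm) to TCP pos, tool x at yaw deg, pointing down"
    s=monitor.get_state();q=R.from_quat(np.array(s["ee_rot"])[[1,2,3,0]])
    y=np.radians(yaw);x=np.array([np.cos(y),np.sin(y),0]);z=np.array([0,0,-1.]);T=R.from_matrix(np.c_[x,np.cross(z,x),z])
    d=(np.array(pos)-s["tool_pos"])*1000
    print("t",round(s["time"],2),"pos",np.round(s["tool_pos"],4),"turn",np.round((q.inv()*T).as_rotvec(degrees=True),2),"shift now",np.round(q.inv().apply(d),1),"after",np.round(T.inv().apply(d),1),"F",np.round(s["contact_force"],1),"w",round(float(s["grip_width"]),3),"gf",round(float(s["grasp_force"]),1),"q7",round(s["joint_positions"][6],2))
E
python3 - <<'E'
from h import *
H=[]
for a,b in(((258.2,196.4),(251.6,234.6)),((275.6,204),(272.6,231)),((294.2,211.8),(293.2,227))):
    g,e=tri(a,b);t=onz("top",b,.051);s=onz("scene",a,.051);H.append((t+s)/2);print(np.round(g,4),round(e,4),np.round(t,4),np.round(s,4))
g=np.array([.5496,-.2766])
print("along",[np.linalg.norm(h[:2]-g) for h in H],[np.degrees(np.arctan2(*(h[:2]-g)[::-1])) for h in H])
for p,q in(((45,160),(565,65)),((60,278),(585,185))):
    p,q=[onz("top",(195+u/5,200+v/5),.053) for u,v in(p,q)];print("wall",np.degrees(np.arctan2(*(p-q)[1::-1])))
E
python3 -m creep '[{"rotation":[0,0,0],"linear":[-34.5,-20,-4],"gripper":0},{"rotation":[0,0,0],"linear":[-34.5,-20,-4],"gripper":0},{"rotation":[0,0,0],"linear":[-34.5,-20,-4],"gripper":0},{"rotation":[0,0,0],"linear":[-34.5,-20,-4],"gripper":0},{"rotation":[0,0,0],"linear":[-34.5,-20,-4],"gripper":0},{"rotation":[0,0,0],"linear":[-34.5,-20,-4],"gripper":0},{"rotation":[0,0,0],"linear":[-34.5,-20,-4],"gripper":0},{"rotation":[0,0,0],"linear":[-34.5,-20,-4],"gripper":0},{"rotation":[0,0,0],"linear":[-34.5,-20,-4],"gripper":0},{"rotation":[0,0,0],"linear":[-34.5,-20,-4],"gripper":0},{"rotation":[0,0,0],"linear":[-34.5,-20,-4],"gripper":0},{"rotation":[0,0,0],"linear":[-34.5,-20,-4],"gripper":0}]' 40
python3 -c "
from h import *
goto((.5496,-.2766,.2),78)"
```

```text
[ 0.5437 -0.1062  0.0507] 0.001 [ 0.5433 -0.1059  0.051 ] [ 0.5439 -0.1067  0.051 ]
[ 0.5442 -0.1563  0.0523] 0.0009 [ 0.5441 -0.1559  0.051 ] [ 0.5454 -0.1559  0.051 ]
[ 0.5464 -0.2059  0.0522] 0.0016 [ 0.546  -0.2053  0.051 ] [ 0.5478 -0.2058  0.051 ]
along [np.float64(0.17039862635112216), np.float64(0.12081106863121394), np.float64(0.07111483507050984)] [np.float64(92.02643270367267), np.float64(92.29715035341141), np.float64(92.17243155904066)]
wall 91.63092534521392
wall 91.21026803752368
time: 1.1
tool_pos: [0.5011, 0.2972, 0.2793]
ee_rot: [-0.0, 0.121, 0.993, -0.0]
contact_force: [0.2, 0.9, -0.6]
grip_width: 0.999
grasp_force: 0.0
t 1.1 pos [0.5011 0.2972 0.2793] turn [-2.000e-02 -1.000e-02  8.815e+01] shift now [-184.5 -545.5   79.3] after [-551.2  166.8   79.3] F [ 0.2  0.9 -0.6] w 0.999 gf 0.0 q7 0.78
```

```bash
python3 -m creep '[{"rotation":[0,0,6.78],"linear":[0,0,0],"gripper":0},{"rotation":[0,0,6.78],"linear":[0,0,0],"gripper":0},{"rotation":[0,0,6.78],"linear":[0,0,0],"gripper":0},{"rotation":[0,0,6.78],"linear":[0,0,0],"gripper":0},{"rotation":[0,0,6.78],"linear":[0,0,0],"gripper":0},{"rotation":[0,0,6.78],"linear":[0,0,0],"gripper":0},{"rotation":[0,0,6.78],"linear":[0,0,0],"gripper":0},{"rotation":[0,0,6.78],"linear":[0,0,0],"gripper":0},{"rotation":[0,0,6.78],"linear":[0,0,0],"gripper":0},{"rotation":[0,0,6.78],"linear":[0,0,0],"gripper":0},{"rotation":[0,0,6.78],"linear":[0,0,0],"gripper":0},{"rotation":[0,0,6.78],"linear":[0,0,0],"gripper":0},{"rotation":[0,0,6.78],"linear":[0,0,0],"gripper":0}]' >/dev/null
python3 -m creep '[{"rotation":[0,0,0],"linear":[-38,11.5,0],"gripper":0},{"rotation":[0,0,0],"linear":[-38,11.5,0],"gripper":0},{"rotation":[0,0,0],"linear":[-38,11.5,0],"gripper":0},{"rotation":[0,0,0],"linear":[-38,11.5,0],"gripper":0},{"rotation":[0,0,0],"linear":[-38,11.5,0],"gripper":0},{"rotation":[0,0,0],"linear":[-38,11.5,0],"gripper":0},{"rotation":[0,0,0],"linear":[-38,11.5,0],"gripper":0},{"rotation":[0,0,0],"linear":[-38,11.5,0],"gripper":0},{"rotation":[0,0,0],"linear":[-38,11.5,0],"gripper":0},{"rotation":[0,0,0],"linear":[-38,11.5,0],"gripper":0},{"rotation":[0,0,0],"linear":[-38,11.5,0],"gripper":0},{"rotation":[0,0,0],"linear":[-38,11.5,0],"gripper":0},{"rotation":[0,0,0],"linear":[-38,11.5,0],"gripper":0},{"rotation":[0,0,0],"linear":[-20,6,0],"gripper":0},{"rotation":[0,0,0],"linear":[-20,6,0],"gripper":0},{"rotation":[0,0,0],"linear":[0,0,0],"gripper":0}]'
python3 -c "
from h import *
goto((.5496,-.2766,.2),78)
cv2.imwrite('pics/w1.png',imaging.camera('wrist'))
m=imaging.camera_model('wrist');print(m)"
```

```text
time: 3.52
tool_pos: [0.5454, -0.2625, 0.2789]
ee_rot: [0.001, 0.779, 0.627, -0.002]
contact_force: [-0.3, 0.5, 0.5]
grip_width: 0.998
grasp_force: 0.0
t 3.52 pos [ 0.5454 -0.2625  0.2789] turn [-0.04  0.21 -0.41] shift now [-12.6   7.2  78.9] after [-12.9   7.   78.9] F [-0.3  0.5  0.5] w 0.998 gf 0.0 q7 0.34
{'K': array([[309.70691629,   0.        , 319.96161106],
       [  0.        , 309.70691629, 200.28100762],
       [  0.        ,   0.        ,   1.        ]]), 'pose': array([[ 9.77180462e-01,  2.04053713e-01,  5.89951510e-02,
         5.58743127e-01],
       [-2.12409468e-01,  9.39709926e-01,  2.68006478e-01,
        -1.91952672e-01],
       [-7.50612089e-04, -2.74421823e-01,  9.61609120e-01,
         4.23309230e-01],
       [ 0.00000000e+00,  0.00000000e+00,  0.00000000e+00,
         1.00000000e+00]])}
```

View pics/w1.png

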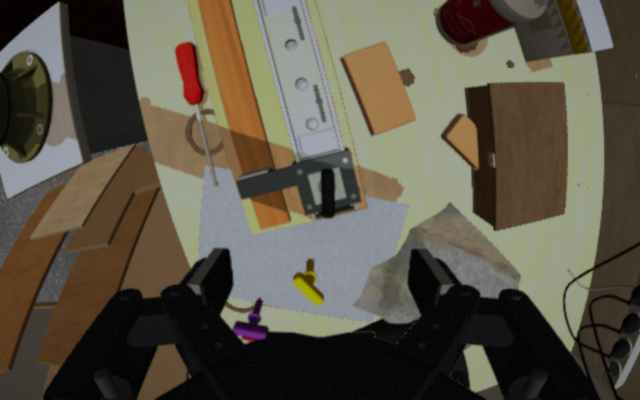

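The wrist view shows the bar at about (328,192), parallel to the finger pads. I'll check its position by fisheye ray.

```bash
python3 - <<'E'
from h import *
im=cv2.imread("pics/w1.png")
m=imaging.camera_model("wrist");K=np.array(m["K"]);P=np.array(m["pose"])
def w(uv,z):
    a=np.array([uv[0]-K[0,2],uv[1]-K[1,2]])/K[0,0];t=np.hypot(*a)
    d=P[:3,:3]@np.r_[a[0]/t*np.sin(t),-a[1]/t*np.sin(t),-np.cos(t)];return P[:3,3]+d*(z-P[2,3])/d[2]
b=im[165:222,316:342].max(2)<35
p=(np.argwhere(b)[:,::-1]+[316,165]).astype(np.float32)
r=cv2.minAreaRect(p);print(len(p),r,w(r[0],.112),w(r[0],.118))
print([w(u,.051).round(4).tolist() for u in((291.5,45),(301,84),(312,124))])
goto((.5496,-.2766,.15),78)
E
```

```text
621 ((331.1998596191406, 192.45216369628906), (22.393753051757812, 48.16606521606445), 4.969740867614746) [ 0.55284468 -0.27293139  0.112     ] [ 0.55295837 -0.27137065  0.118     ]
[[0.5436, -0.1016, 0.051], [0.5444, -0.1514, 0.051], [0.5467, -0.2014, 0.051]]
t 3.57 pos [ 0.546  -0.2597  0.2788] turn [-0.07  0.08 -0.28] shift now [-15.6   7.3 128.8] after [-15.8   7.1 128.8] F [-0.2 -0.5  0. ] w 1.0 gf 0.0 q7 0.34
```

```bash
python3 -m creep '[{"rotation":[0,0,0],"linear":[-3.2,1.4,25.5],"gripper":0},{"rotation":[0,0,0],"linear":[-3.2,1.4,25.5],"gripper":0},{"rotation":[0,0,0],"linear":[-3.2,1.4,25.5],"gripper":0},{"rotation":[0,0,0],"linear":[-3.2,1.4,25.5],"gripper":0},{"rotation":[0,0,0],"linear":[-3.2,1.4,25.5],"gripper":0},{"rotation":[0,0,0],"linear":[0,0,0],"gripper":0},{"rotation":[0,0,0],"linear":[0,0,0],"gripper":0},{"rotation":[0,0,0],"linear":[0,0,0],"gripper":0}]' >/dev/null
python3 -c "
from h import *
goto((.5496,-.2766,.093),78)"
```

```text
t 4.23 pos [ 0.5517 -0.2733  0.1532] turn [ 0.09 -0.02  0.08] shift now [-3.7 -1.5 60.2] after [-3.7 -1.4 60.2] F [ 0.2 -0.5  0.4] w 0.999 gf 0.0 q7 0.42
```

```bash
python3 -m creep '[{"rotation":[0,0,0],"linear":[-1.2,-0.5,20],"gripper":0},{"rotation":[0,0,0],"linear":[-1.2,-0.5,20],"gripper":0},{"rotation":[0,0,0],"linear":[-1.2,-0.5,20],"gripper":60},{"rotation":[0,0,0],"linear":[0,0,0],"gripper":120},{"rotation":[0,0,0],"linear":[0,0,0],"gripper":160},{"rotation":[0,0,0],"linear":[0,0,0],"gripper":180},{"rotation":[0,0,0],"linear":[0,0,0],"gripper":190},{"rotation":[0,0,0],"linear":[0,0,0],"gripper":195},{"rotation":[0,0,0],"linear":[0,0,0],"gripper":195},{"rotation":[0,0,0],"linear":[0,0,0],"gripper":195},{"rotation":[0,0,0],"linear":[0,0,0],"gripper":195}]' 20
python3 -c "
from h import *
goto((.5496,-.2766,.093),78)
cv2.imwrite('pics/w2.png',imaging.camera('wrist'))"
```

```text
time: 5.15
tool_pos: [0.5486, -0.2773, 0.0921]
ee_rot: [0.0, 0.777, 0.629, 0.0]
contact_force: [0.3, 0.0, -0.0]
grip_width: 0.237
grasp_force: 0.0
t 5.15 pos [ 0.5486 -0.2773  0.0921] turn [ 0.03 -0.01  0.01] shift now [ 0.9  0.8 -0.9] after [ 0.9  0.8 -0.9] F [ 0.3  0.  -0. ] w 0.237 gf 0.0 q7 0.46
```

View pics/w2.png

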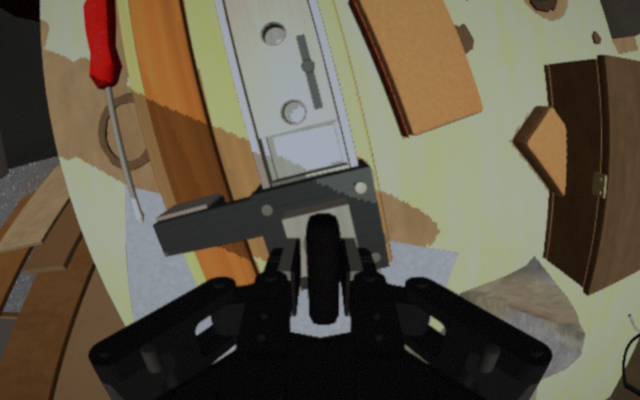

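The bar (columns 307–337) lies centred between the pads (about 299 and 345). Closing.

```bash
python3 -m creep '[{"rotation":[0,0,0],"linear":[0,0,0],"gripper":205},{"rotation":[0,0,0],"linear":[0,0,0],"gripper":212},{"rotation":[0,0,0],"linear":[0,0,0],"gripper":220},{"rotation":[0,0,0],"linear":[0,0,0],"gripper":230},{"rotation":[0,0,0],"linear":[0,0,0],"gripper":240},{"rotation":[0,0,0],"linear":[0,0,0],"gripper":240}]' 20
python3 -c "
from h import *
goto((.5496,-.2766,.093),78)"
```

```text
time: 5.7
tool_pos: [0.5488, -0.2773, 0.0919]
ee_rot: [0.0, 0.777, 0.629, 0.0]
contact_force: [1.4, -1.1, -0.5]
grip_width: 0.16
grasp_force: 24.7
t 5.7 pos [ 0.5488 -0.2773  0.0919] turn [0.04 0.01 0.01] shift now [ 0.9  0.6 -1.1] after [ 0.9  0.6 -1.1] F [ 1.4 -1.1 -0.5] w 0.16 gf 24.7 q7 0.46
```

```bash
python3 -m creep '[{"rotation":[0,0,0],"linear":[0,0,0],"gripper":255},{"rotation":[0,0,0],"linear":[0,0,0],"gripper":255},{"rotation":[0,0,0],"linear":[0,0,-2],"gripper":255},{"rotation":[0,0,0],"linear":[0,0,-2],"gripper":255},{"rotation":[0,0,0],"linear":[0,0,-2],"gripper":255},{"rotation":[0,0,0],"linear":[0,0,-2],"gripper":255},{"rotation":[0,0,0],"linear":[0,0,-2],"gripper":255},{"rotation":[0,0,0],"linear":[0,0,0],"gripper":255}]' 70
python3 -m creep '[{"rotation":[0,0,0],"linear":[0,0,-3],"gripper":255},{"rotation":[0,0,0],"linear":[0,0,-3],"gripper":255},{"rotation":[0,0,0],"linear":[0,0,-3],"gripper":255},{"rotation":[0,0,0],"linear":[0,0,-3],"gripper":255},{"rotation":[0,0,0],"linear":[0,0,-3],"gripper":255},{"rotation":[0,0,0],"linear":[0,0,-3],"gripper":255},{"rotation":[0,0,0],"linear":[0,0,-3],"gripper":255},{"rotation":[0,0,0],"linear":[0,0,0],"gripper":255},{"rotation":[0,0,0],"linear":[0,0,0],"gripper":255},{"rotation":[0,0,0],"linear":[0,0,0],"gripper":255},{"rotation":[0,0,0],"linear":[0,0,0],"gripper":255}]'
python3 -c "
from h import *
s=monitor.get_state()['tool_pos']
a=np.radians(91.8)
goto((s[0]+.160*np.cos(a),s[1]+.160*np.sin(a),.1225),78)
cv2.imwrite('pics/s2.png',imaging.camera('scene')[170:250,260:367].repeat(5,0).repeat(5,1))"
```

```text
time: 6.37
tool_pos: [0.5486, -0.277, 0.1017]
ee_rot: [-0.0, 0.777, 0.629, 0.0]
contact_force: [3.0, -0.7, -3.5]
grip_width: 0.15
grasp_force: 70.6
time: 7.28
tool_pos: [0.5486, -0.2772, 0.1235]
ee_rot: [-0.0, 0.777, 0.629, 0.0]
contact_force: [1.3, 1.5, 0.5]
grip_width: 0.155
grasp_force: 71.0
t 7.28 pos [ 0.5486 -0.2772  0.1235] turn [ 0.02 -0.04  0.  ] shift now [155.4 -38.2   1.1] after [155.4 -38.2   1. ] F [1.3 1.5 0.5] w 0.155 gf 71.0 q7 0.44
```

View pics/s2.png

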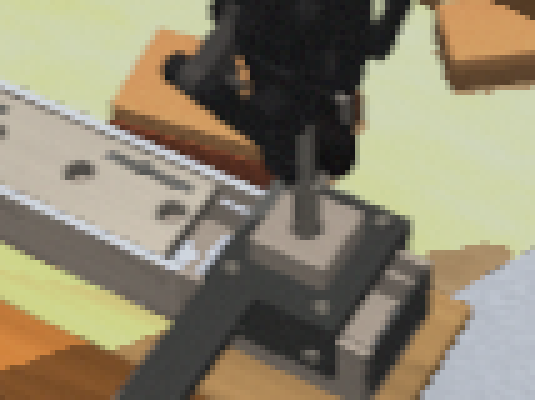

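The picture shows the pin drawn up about 31 mm with its shank still in the bore. I'll slide the first half and check the side force.

```bash
python3 -m creep '[{"rotation":[0,0,0],"linear":[4.9,-1.2,0],"gripper":255},{"rotation":[0,0,0],"linear":[9.7,-2.4,0],"gripper":255},{"rotation":[0,0,0],"linear":[9.7,-2.4,0],"gripper":255},{"rotation":[0,0,0],"linear":[9.7,-2.4,0],"gripper":255},{"rotation":[0,0,0],"linear":[9.7,-2.4,0],"gripper":255},{"rotation":[0,0,0],"linear":[9.7,-2.4,0],"gripper":255},{"rotation":[0,0,0],"linear":[9.7,-2.4,0],"gripper":255},{"rotation":[0,0,0],"linear":[9.7,-2.4,0],"gripper":255},{"rotation":[0,0,0],"linear":[4.9,-1.2,0],"gripper":255},{"rotation":[0,0,0],"linear":[0,0,0],"gripper":255},{"rotation":[0,0,0],"linear":[0,0,0],"gripper":255}]'
python3 -c "
from h import *
goto((.5435,-.1069,.1225),78)"
```

```text
time: 8.25
tool_pos: [0.5457, -0.1953, 0.1223]
ee_rot: [-0.001, 0.777, 0.63, 0.0]
contact_force: [2.9, 2.2, -1.7]
grip_width: 0.151
grasp_force: 70.9
t 8.25 pos [ 0.5457 -0.1953  0.1223] turn [-0.08 -0.12  0.09] shift now [ 86.  -20.4   0. ] after [ 86.  -20.5  -0.2] F [ 2.9  2.2 -1.7] w 0.151 gf 70.9 q7 0.28
```

```bash
python3 -m creep '[{"rotation":[0,0,0],"linear":[5,-1.2,0],"gripper":255},{"rotation":[0,0,0],"linear":[9.5,-2.25,0],"gripper":255},{"rotation":[0,0,0],"linear":[9.5,-2.25,0],"gripper":255},{"rotation":[0,0,0],"linear":[9.5,-2.25,0],"gripper":255},{"rotation":[0,0,0],"linear":[9.5,-2.25,0],"gripper":255},{"rotation":[0,0,0],"linear":[9.5,-2.25,0],"gripper":255},{"rotation":[0,0,0],"linear":[9.5,-2.25,0],"gripper":255},{"rotation":[0,0,0],"linear":[9.5,-2.25,0],"gripper":255},{"rotation":[0,0,0],"linear":[9.5,-2.25,0],"gripper":255},{"rotation":[0,0,0],"linear":[5,-1.2,0],"gripper":255},{"rotation":[0,0,0],"linear":[0,0,0],"gripper":255},{"rotation":[0,0,0],"linear":[0,0,0],"gripper":255},{"rotation":[0,0,0],"linear":[0,0,0],"gripper":255}]'
python3 -c "
from h import *
goto((.5435,-.1069,.1225),78)
cv2.imwrite('pics/s3.png',imaging.camera('scene')[140:240,160:320].repeat(5,0).repeat(5,1))"
```

```text
time: 9.33
tool_pos: [0.5435, -0.1081, 0.1226]
ee_rot: [-0.001, 0.777, 0.629, 0.0]
contact_force: [0.2, 1.5, -1.1]
grip_width: 0.152
grasp_force: 70.7
t 9.33 pos [ 0.5435 -0.1081  0.1226] turn [-0.05 -0.07  0.02] shift now [ 1.2 -0.3  0.1] after [ 1.2 -0.3  0.1] F [ 0.2  1.5 -1.1] w 0.152 gf 70.7 q7 0.09
```

View pics/s3.png

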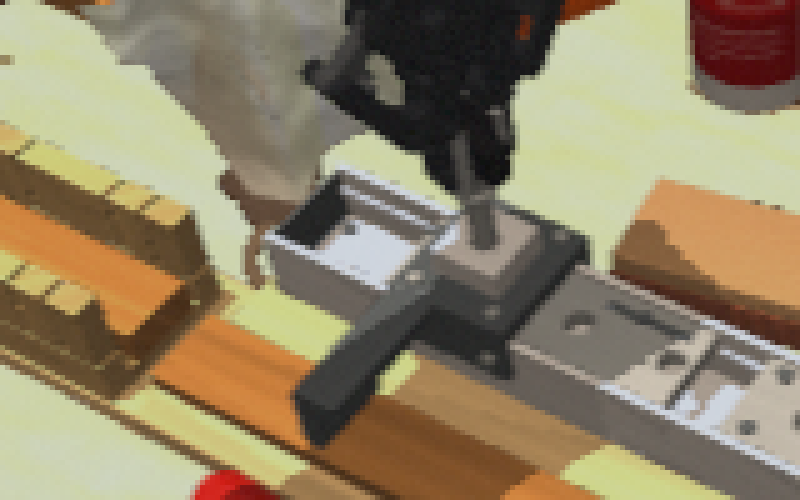

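The stop has reached the last-hole area, about 169 mm from parked, with the pin still raised. I'll add 1 mm along the rail and lower it gently. The tip should meet the strip at TCP z of about 0.114.

```bash
python3 -m creep '[{"rotation":[0,0,0],"linear":[1,-0.3,0],"gripper":255},{"rotation":[0,0,0],"linear":[0,0,1.5],"gripper":255},{"rotation":[0,0,0],"linear":[0,0,1.5],"gripper":255},{"rotation":[0,0,0],"linear":[0,0,1.5],"gripper":255},{"rotation":[0,0,0],"linear":[0,0,1.5],"gripper":255},{"rotation":[0,0,0],"linear":[0,0,1],"gripper":255},{"rotation":[0,0,0],"linear":[0,0,1],"gripper":255},{"rotation":[0,0,0],"linear":[0,0,1],"gripper":255},{"rotation":[0,0,0],"linear":[0,0,0],"gripper":255},{"rotation":[0,0,0],"linear":[0,0,0],"gripper":255}]'
python3 -m creep '[{"rotation":[0,0,0],"linear":[0,0,0.5],"gripper":255},{"rotation":[0,0,0],"linear":[0,0,0.5],"gripper":255},{"rotation":[0,0,0],"linear":[0,0,0],"gripper":255}]'
```

```text
time: 10.22
tool_pos: [0.5435, -0.108, 0.1135]
ee_rot: [0.0, 0.777, 0.629, -0.0]
contact_force: [-0.4, 0.2, -1.6]
grip_width: 0.151
grasp_force: 70.7
time: 10.47
tool_pos: [0.5436, -0.1079, 0.1127]
ee_rot: [-0.0, 0.777, 0.629, -0.0]
contact_force: [0.5, -1.0, -1.9]
grip_width: 0.152
grasp_force: 70.8
```

```bash
python3 -m creep '[{"rotation":[0,0,0],"linear":[0,0,0.5],"gripper":255},{"rotation":[0,0,0],"linear":[0,0,0.5],"gripper":255},{"rotation":[0,0,0],"linear":[0,0,0],"gripper":255}]'
python3 -m creep '[{"rotation":[0,0,0],"linear":[0,0,0.5],"gripper":255},{"rotation":[0,0,0],"linear":[0,0,0.5],"gripper":255},{"rotation":[0,0,0],"linear":[0,0,0],"gripper":255}]'
```

```text
time: 10.72
tool_pos: [0.5438, -0.1078, 0.112]
ee_rot: [-0.0, 0.777, 0.629, 0.0]
contact_force: [-0.1, -0.0, 0.9]
grip_width: 0.153
grasp_force: 71.2
time: 10.97
tool_pos: [0.5435, -0.1073, 0.11]
ee_rot: [-0.0, 0.777, 0.629, -0.0]
contact_force: [1.0, -0.1, -4.6]
grip_width: 0.152
grasp_force: 70.3
```

```bash
python3 -m creep '[{"rotation":[0,0,0],"linear":[0,0,1],"gripper":255},{"rotation":[0,0,0],"linear":[0,0,1],"gripper":255},{"rotation":[0,0,0],"linear":[0,0,0],"gripper":255}]'
python3 -m creep '[{"rotation":[0,0,0],"linear":[0,0,1],"gripper":255},{"rotation":[0,0,0],"linear":[0,0,1],"gripper":255},{"rotation":[0,0,0],"linear":[0,0,0],"gripper":255}]'
```

```text
time: 11.22
tool_pos: [0.5436, -0.1074, 0.1087]
ee_rot: [-0.0, 0.777, 0.629, 0.0]
contact_force: [0.9, 1.4, -2.3]
grip_width: 0.148
grasp_force: 70.8
time: 11.47
tool_pos: [0.5438, -0.1075, 0.1071]
ee_rot: [-0.0, 0.777, 0.629, 0.0]
contact_force: [-0.9, 1.1, 1.4]
grip_width: 0.15
grasp_force: 71.3
```

It's in the hole with almost no force. I'll continue down through the snap in small steps.

```bash
for i in 1 ; do python3 -m creep '[{"rotation":[0,0,0],"linear":[0,0,1],"gripper":255},{"rotation":[0,0,0],"linear":[0,0,1],"gripper":255},{"rotation":[0,0,0],"linear":[0,0,0],"gripper":255}]'; python3 -m creep '[{"rotation":[0,0,0],"linear":[0,0,1],"gripper":255},{"rotation":[0,0,0],"linear":[0,0,1],"gripper":255},{"rotation":[0,0,0],"linear":[0,0,0],"gripper":255}]'; done
```

```text
time: 11.72
tool_pos: [0.5441, -0.1075, 0.1059]
ee_rot: [-0.0, 0.777, 0.629, 0.001]
contact_force: [-3.4, 2.6, 8.1]
grip_width: 0.148
grasp_force: 71.9
time: 11.97
tool_pos: [0.5439, -0.1074, 0.1029]
ee_rot: [-0.0, 0.777, 0.629, 0.0]
contact_force: [0.2, 1.9, 0.8]
grip_width: 0.155
grasp_force: 71.1
```

```bash
python3 -m creep '[{"rotation":[0,0,0],"linear":[0,0,1.2],"gripper":255},{"rotation":[0,0,0],"linear":[0,0,1.2],"gripper":255},{"rotation":[0,0,0],"linear":[0,0,1.2],"gripper":255},{"rotation":[0,0,0],"linear":[0,0,0],"gripper":255}]'; python3 -m creep '[{"rotation":[0,0,0],"linear":[0,0,1],"gripper":255},{"rotation":[0,0,0],"linear":[0,0,1],"gripper":255},{"rotation":[0,0,0],"linear":[0,0,1],"gripper":255},{"rotation":[0,0,0],"linear":[0,0,0],"gripper":255}]'
```

```text
time: 12.3
tool_pos: [0.5436, -0.1075, 0.0986]
ee_rot: [-0.0, 0.777, 0.629, -0.0]
contact_force: [0.7, 2.1, -1.9]
grip_width: 0.151
grasp_force: 70.6
time: 12.63
tool_pos: [0.5435, -0.1076, 0.0956]
ee_rot: [-0.0, 0.777, 0.629, -0.0]
contact_force: [1.4, 3.2, -2.2]
grip_width: 0.153
grasp_force: 70.5
```

```bash
python3 -m creep '[{"rotation":[0,0,0],"linear":[0,0,1],"gripper":255},{"rotation":[0,0,0],"linear":[0,0,1],"gripper":255},{"rotation":[0,0,0],"linear":[0,0,0],"gripper":255}]'; python3 -m creep '[{"rotation":[0,0,0],"linear":[0,0,1],"gripper":255},{"rotation":[0,0,0],"linear":[0,0,0],"gripper":255},{"rotation":[0,0,0],"linear":[0,0,0],"gripper":255}]'
```

```text
time: 12.88
tool_pos: [0.5435, -0.1076, 0.0938]
ee_rot: [-0.0, 0.777, 0.629, -0.0]
contact_force: [1.3, 4.6, -4.2]
grip_width: 0.154
grasp_force: 70.3
time: 13.13
tool_pos: [0.5436, -0.1077, 0.0932]
ee_rot: [-0.0, 0.777, 0.629, 0.0]
contact_force: [1.1, 3.6, -2.0]
grip_width: 0.149
grasp_force: 70.9
```

```bash
python3 -m creep '[{"rotation":[0,0,0],"linear":[0,0,0.5],"gripper":255},{"rotation":[0,0,0],"linear":[0,0,0.5],"gripper":255},{"rotation":[0,0,0],"linear":[0,0,0],"gripper":255}]'; python3 -m creep '[{"rotation":[0,0,0],"linear":[0,0,0.5],"gripper":255},{"rotation":[0,0,0],"linear":[0,0,0],"gripper":255},{"rotation":[0,0,0],"linear":[0,0,0],"gripper":255}]'
```

```text
time: 13.38
tool_pos: [0.5437, -0.1077, 0.0924]
ee_rot: [-0.0, 0.777, 0.629, 0.0]
contact_force: [-0.9, 4.8, 0.9]
grip_width: 0.15
grasp_force: 71.1
time: 13.63
tool_pos: [0.5438, -0.1077, 0.092]
ee_rot: [-0.0, 0.777, 0.629, 0.0]
contact_force: [-0.8, 5.2, 3.7]
grip_width: 0.153
grasp_force: 71.3
```

Force is starting to build at the home height of 0.092. A little more will seat it firmly.

```bash
python3 -m creep '[{"rotation":[0,0,0],"linear":[0,0,0.5],"gripper":255},{"rotation":[0,0,0],"linear":[0,0,0.5],"gripper":255},{"rotation":[0,0,0],"linear":[0,0,0],"gripper":255}]'; python3 -m creep '[{"rotation":[0,0,0],"linear":[0,0,0.5],"gripper":255},{"rotation":[0,0,0],"linear":[0,0,0],"gripper":255},{"rotation":[0,0,0],"linear":[0,0,0],"gripper":255}]'
```

```text
time: 13.88
tool_pos: [0.5439, -0.1077, 0.0919]
ee_rot: [-0.0, 0.777, 0.629, 0.0]
contact_force: [-3.5, 5.0, 10.5]
grip_width: 0.153
grasp_force: 72.6
time: 14.13
tool_pos: [0.5439, -0.1077, 0.0919]
ee_rot: [-0.0, 0.777, 0.629, 0.001]
contact_force: [-4.7, 5.8, 13.2]
grip_width: 0.153
grasp_force: 73.0
```

```bash
python3 -m creep '[{"rotation":[0,0,0],"linear":[0,0,-1],"gripper":255},{"rotation":[0,0,0],"linear":[0,0,-1],"gripper":255},{"rotation":[0,0,0],"linear":[0,0,-0.5],"gripper":255},{"rotation":[0,0,0],"linear":[0,0,0],"gripper":255},{"rotation":[0,0,0],"linear":[0,0,0],"gripper":255}]'; python3 -m creep '[{"rotation":[0,0,0],"linear":[0,0,1],"gripper":255},{"rotation":[0,0,0],"linear":[0,0,1],"gripper":255},{"rotation":[0,0,0],"linear":[0,0,0.5],"gripper":255},{"rotation":[0,0,0],"linear":[0,0,0],"gripper":255},{"rotation":[0,0,0],"linear":[0,0,0],"gripper":255}]'
```

```text
time: 14.55
tool_pos: [0.5436, -0.1077, 0.0922]
ee_rot: [-0.0, 0.777, 0.629, -0.0]
contact_force: [1.6, 3.8, -4.8]
grip_width: 0.151
grasp_force: 70.3
time: 14.97
tool_pos: [0.5438, -0.1078, 0.0919]
ee_rot: [-0.001, 0.777, 0.629, 0.0]
contact_force: [-4.7, 6.1, 10.8]
grip_width: 0.152
grasp_force: 72.7
```

The detent holds: the tug gave 5 N with only 0.3 mm of lift. I'll relax, release and retreat.

```bash
python3 -m creep '[{"rotation":[0,0,0],"linear":[0,0,-1],"gripper":255},{"rotation":[0,0,0],"linear":[0,0,0],"gripper":255},{"rotation":[0,0,0],"linear":[0,0,0],"gripper":200},{"rotation":[0,0,0],"linear":[0,0,0],"gripper":160},{"rotation":[0,0,0],"linear":[0,0,0],"gripper":120},{"rotation":[0,0,0],"linear":[0,0,0],"gripper":120},{"rotation":[0,0,0],"linear":[0,0,0],"gripper":120},{"rotation":[0,0,0],"linear":[0,0,-5],"gripper":120},{"rotation":[0,0,0],"linear":[0,0,-15],"gripper":120},{"rotation":[0,0,0],"linear":[0,0,-25],"gripper":120},{"rotation":[0,0,0],"linear":[0,0,-30],"gripper":120},{"rotation":[0,0,0],"linear":[0,0,-30],"gripper":120},{"rotation":[0,0,0],"linear":[0,0,-20],"gripper":120},{"rotation":[0,0,0],"linear":[0,0,0],"gripper":120},{"rotation":[0,0,0],"linear":[0,0,0],"gripper":120},{"rotation":[0,0,0],"linear":[0,0,0],"gripper":120}]' 20
python3 - <<'E'
from h import *
a=imaging.camera('scene')[140:240,180:280].repeat(4,0).repeat(4,1)
b=imaging.camera('wrist')[60:260,220:420].repeat(2,0).repeat(2,1)
cv2.imwrite('pics/s4.png',np.hstack([a,b]))
E
```

```text
time: 16.3
tool_pos: [0.5432, -0.1078, 0.2156]
ee_rot: [-0.0, 0.777, 0.629, -0.0]
contact_force: [1.1, -0.5, -0.2]
grip_width: 0.531
grasp_force: 0.0
```

View pics/s4.png

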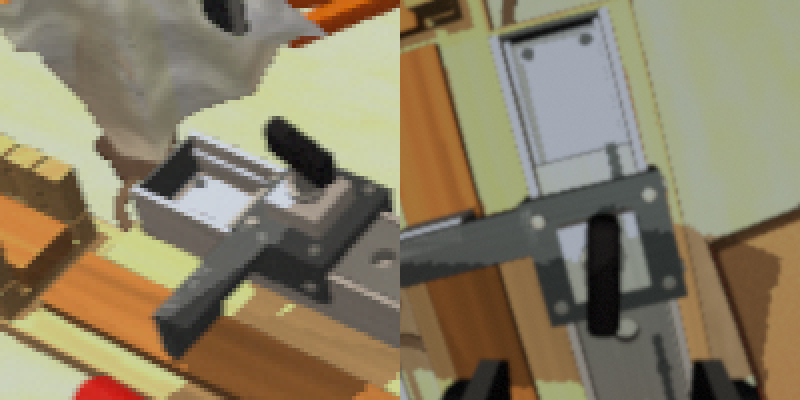

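The crops show the pin upright with its shoulder on the boss and the stop at the last hole. The gripper is clear. Handing in.

```bash
python3 -c "
from cell import env
print(env.finish_job())"
```

```text
the job is handed in; nothing more can be done
None
```

The pin is snapped in and seated in the index hole nearest the mitre box, about 170 mm from parked, with bearing forces read at about 13 N or less; the job is handed in at about 16 s, but no verdict came back.

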